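Bar the cup in the shaker stand and hold its dead-man pad at half travel

TASK

Make the shaker stand safe and run it slowly: gently lay the retaining bar, handle up, across the stand's two forked posts, over the steel cup, so that it lies down in both forks about centred, and let go of it. Only then press the spring-loaded pad of the switch box with the fingertips half way down (12 of its 24 mm, level with the little post beside it), and keep holding it there: the program finishes while it still holds the pad down. Leave the cup in its place and do not disturb the other things.

Things in the scene. Friction and masses are not known exactly. Their poses are not given: they have to be found in the camera images.
- shaker_stand: Fixed shaker stand: grey base 156x96 mm, 14 high; origin at the centre of its underside, z up. Two upright steel-rod forks on its x axis, at x = -55 and +55 mm, open upward: 23 mm wide (y) at the foot, flaring to 50 at the tips, which are 114 mm above the worktop. A bar laid in both rests with its underside 84 mm above the worktop, along the stand's x axis. The steel cup stands between them.
- retaining_bar: Loose bar, 0.16 kg: flat steel strip 160 long (x) x 18 wide (y) x 8 mm thick with a wooden handle block 70 (x) x 22 (y) x 32 mm (z) centred on top. Origin at the centre of the strip's underside, z up; the handle spans 8 to 40 mm above it. Starts lying on the worktop, handle up; both ends are alike. Pinch it across the handle's 22 mm.
- steel_cup: Steel cup, 58 mm wide, 62 tall, open on top, standing loose in a low wire collar in the middle of the stand; origin at the centre of its underside, rim 76 mm above the worktop (8 mm below a bar lying in the forks).
- switch_box: Fixed switch box: grey housing 104 (x) x 76 (y) mm, top 42 mm above the worktop; origin at the centre of its underside, z up. It carries the round push pad, centred at x = -12 mm, and a thin fixed steel post, 10 mm wide, at x = +34 mm, whose top is 66 mm above the worktop: the height of the pad's top when half way down.
- pad_top (a point): Centre of the top face of the push pad, a round black cap 46 mm wide on a steel stem; 78 mm above the worktop when released. It moves straight down only, and springs back when let go.
- pad (a joint): Travel of the push pad in m: 0 released, 0.012 half way, 0.024 all the way down. The spring takes about 3 N to start, 9 N at half way and 15 N at the bottom.
- spice_a: Bystander, not to be disturbed: spice jar with dark lid, 45 mm wide, 105 tall; origin at the centre of its underside.
- spice_b: Bystander, not to be disturbed: spice jar with dark lid, 44 mm wide, 105 tall; origin at the centre of its underside.
- spoon: Bystander, not to be disturbed: teaspoon lying flat, 130 mm long; origin at the centre of its underside.
- glass: Bystander, not to be disturbed: clear glass tumbler, 81 mm wide, 91 tall; origin at the centre of its underside.
Mind the look-alikes: they are no part of the job. Leave any purple or turquoise look-alike of the steel_cup alone.

How it is judged:
By the outcome, as a careful person would: the job done as asked, in the order asked, and still so for the second after the job is handed in, while the arm keeps its last pose, push and grip.
It also fails if it takes over 53 s, if anything falls off the work surface, if the arm or the gripper's body presses on something with over 40 N, if the wrist force passes 120 N, or if a joint passes its speed limit or range.

ROBOT

A 6-joint arm with a two-finger parallel gripper is mounted at the origin on the work surface; the furniture and walls round the work are solid. World frame = base frame: x ahead of the robot, y to its left, z up, the work surface at z = 0. Lengths are in mm, angles in rad, forces in N, time in s.
With the tool pointing down it reaches from about 275 to 1000 mm from the base axis. Payload 8.4 kg.
Tool frame: the origin (TCP) lies midway between the tips of the shut fingers; the grasp point (between the pads) lies 19 mm behind it; z points along the fingers, x is the direction in which the jaws open and shut, and the axes are right-handed (so a half turn about z gives the same grasp; the last joint's range is limited). The gripper opens to 85 mm and grips with 20 to 120 N. Pads are 22 mm wide; open, the fingers measure 114 mm over their backs; the gripper's body (76 mm by 85 mm) begins 54 mm behind the grasp point. The pads swing forward as they close: fully open they stand 13 mm farther back than shut.
Start: joints at [-1.341, 0.353, 1.633, -0, 1.155, -0.002], TCP at [143.579, -608.287, 208.881] pointing down, gripper open.
Joint ranges: [-2.63, 2.63], [-0.92, 2.1], [0.06, 2.66], [-1.3, 4.44], [0, 2.69], [-3.02, 3.02]. Speed limits (rad/s): [2.22, 2.22, 2.79, 3.14, 3.14, 3.14].

INTERFACE

Orientations are given as [roll, pitch, yaw] about the fixed x, y, z axes, in that order (R = Rz(yaw) Ry(pitch) Rx(roll)).
In Python, from rig import sense, grab_frame, camera_model, job gives the robot as it stands.
- The arm moves only by the tool arm_command, never from a script. Its argument "plan" is a list of rows, each an object with "translation": the shift along the tool's x, y, z in cm, a list of three; "twist": the turn about the tool's z in rad; "gripper": the opening, from 0 (shut) to 1 (fully open). A call has exactly 5 rows; each row is the pose to reach, as a shift and turn from the pose measured when the call began, along the tool's axes at that moment; what a row does not reach only later rows make up. A row lasts 1/12 s, in which the tool goes at most 41.7 mm and 7.16 degrees, less where a joint would pass 70% of its speed; a pose out of reach is approached as far as the arm can. A call with a gripper value outside its range is refused whole. The fingers move at their own pace and stop on an object; "squeeze" is the grip in N (left out, the last holds). Time passes only in rows, so rows that repeat a pose let the fingers close, or fill a call up. It gives the time, the measured TCP pose, the force and the opening at its end, in the units of the state.
- sense(): the state, without advancing time (a new reading comes with each control period).
- grab_frame(name): name is "side" or "top" or "wrist"; returns the picture (420x560x3 uint8, blue, green, red); there is no depth.
- camera_model(name): a dict with "fx", "fy", "cx", "cy" (pixels), "dist_coeffs" ([k1, k2, p1, p2, k3] as OpenCV has them; the pictures are not rectified), "pose" (4x4, takes a point from camera to world coordinates). Camera axes: x right, y down, z forward; pixel columns grow to the right and rows downward; lengths in mm; the calibration is good to about 2 mm. A picture is of the moment at which its call begins: read the wrist's pose just before it. camera_model takes no time and is no camera call; for the wrist camera it gives the pose at the moment of the call.
- job.sign_off(): hands the job in, once; it reports no verdict.
The state is a dict: "clock": time; "qpos": joint angles; "qvel": joint speeds; "joint_efforts": joint torques, N m; "eef_pos": TCP position; "tcp_rot": TCP orientation; "contact_force": force on the tool from outside, world axes, zero at the start; "wrist_torque": the same for the moment, N m; "opening": opening from 0.0 (shut) to 1.0 (fully open).
Only numpy, scipy, OpenCV 4.12 (cv2) and the standard library are available. Lean on these libraries where they do the work, as an engineer would, in place of code of your own. Each camera call takes 0.05 s, during which the arm holds its last target.

## Working session

There is one attempt and no reset: what is moved stays moved. The work goes in short steps, Python scripts to look and compute and a tool call to move; the robot and the scene stay as the last step left them, time stands still between calls to the robot, and variables do not carry over. Pictures are saved under pics/ and viewed, and the job is handed in when it is done.

Besides the shell and the picture viewer there is one more tool, called after "Call:" as name(argument=value, ...) on one line, values as JSON. arm_command: Moves the arm, as the interface text tells. Its arguments: {"type":"object","properties":{"plan":{"type":"array","items":{"type":"object","properties":{"translation":{"type":"array","items":{"type":"number"}},"twist":{"type":"number"},"gripper":{"type":"number"}}}},"squeeze":{"type":"number"}},"required":["plan"]}

```bash
mkdir -p pics; ls
python3 - <<'E'
from rig import sense,grab_frame,camera_model
import cv2
s=sense();print(s)
for n in("side","top","wrist"):
    m=camera_model(n);print(n,m)
    cv2.imwrite(f"pics/{n}0.png",grab_frame(n))
E
```

```text
pics
{'clock': 0.0, 'qpos': array([-1.34139243e+00,  3.53621242e-01,  1.63415392e+00, -2.26516196e-06,
        1.15519320e+00, -2.39681323e-03]), 'qvel': array([ 0.00102958,  0.00118166, -0.00134292, -0.00122894,  0.00064628,
       -0.00221778]), 'joint_efforts': array([ 3.18549592e-04, -6.05253983e+01, -3.42062545e+01, -5.19969706e-05,
        9.11536772e-03,  5.64763383e-06]), 'eef_pos': array([ 143.46567592, -607.78236328,  208.17003813]), 'tcp_rot': array([-3.14159143e+00,  1.37571314e-03, -1.33899470e+00]), 'contact_force': array([-0.28729221,  0.07008023,  0.88734479]), 'wrist_torque': array([-0.05012688,  0.05581445,  0.02918509]), 'opening': 1.0037638788297638}
side {'fx': 479.03081105145606, 'fy': 479.03081105145606, 'cx': 283.46034884666454, 'cy': 213.97423191894654, 'dist_coeffs': array([0.0568327, 0.       , 0.       , 0.       , 0.       ]), 'pose': array([[ 9.98696170e-01, -1.11061162e-02,  4.98258308e-02,
         4.30004590e+02],
       [-4.96248662e-02, -4.40122864e-01,  8.96565244e-01,
        -1.00099647e+03],
       [ 1.19721295e-02, -8.97868876e-01, -4.40100159e
[... 511 characters left out ...]
e-03, -7.13082094e-02, -9.97413597e-01,
         9.27126088e+02],
       [ 0.00000000e+00,  0.00000000e+00,  0.00000000e+00,
         1.00000000e+00]])}
wrist {'fx': 359.1633580883569, 'fy': 359.1633580883569, 'cx': 282.53830482051046, 'cy': 214.07903265055623, 'dist_coeffs': array([-0.07745351,  0.        ,  0.        ,  0.        ,  0.        ]), 'pose': array([[ 2.28929730e-01, -9.25958455e-01, -3.00320025e-01,
         2.21906133e+02],
       [-9.73441666e-01, -2.18263553e-01, -6.90821579e-02,
        -5.91712800e+02],
       [-1.58170756e-03,  3.08158985e-01, -9.51333558e-01,
         3.74337112e+02],
       [ 0.00000000e+00,  0.00000000e+00,  0.00000000e+00,
         1.00000000e+00]])}
```

View pics/side0.png

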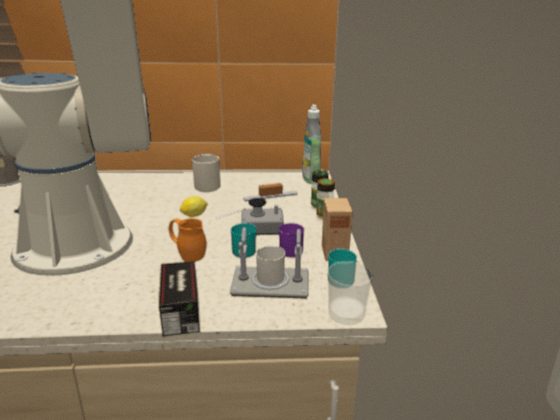

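View pics/top0.png

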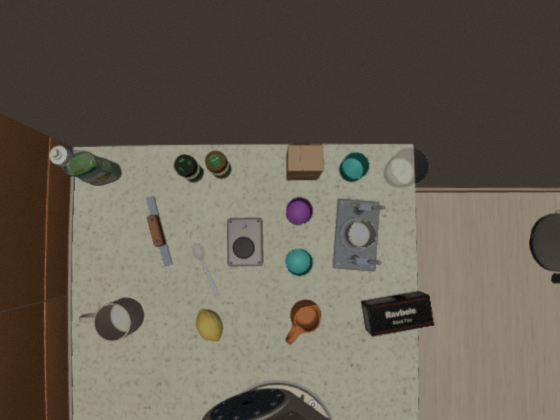

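View pics/wrist0.png

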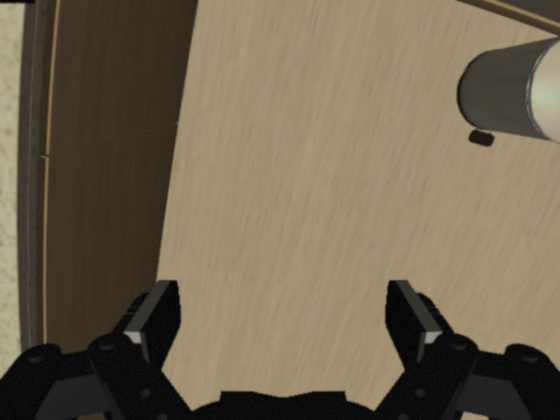

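The top picture shows the candidate objects: brown-handled bar at (158,231), switch box at (245,242) with its black pad at (243,248), stand at (357,235) with a grey cup at (358,234). The look-alike cups are purple (299,211) and turquoise (298,262), (353,167). I'll confirm with an enlarged crop.

```bash
cat > h.py <<'E'
import numpy as np,cv2
from rig import sense,grab_frame,camera_model
def ray(m,uv):
    K=np.array([[m['fx'],0,m['cx']],[0,m['fy'],m['cy']],[0,0,1]])
    p=cv2.undistortPoints(np.array([[uv]],float),K,m['dist_coeffs'])[0,0]
    return m['pose'][:3,3],m['pose'][:3,:3]@np.array([p[0],p[1],1])
def onz(m,uv,z):
    o,d=ray(m,uv);return o+d*(z-o[2])/d[2]
def proj(m,P):
    K=np.array([[m['fx'],0,m['cx']],[0,m['fy'],m['cy']],[0,0,1]])
    T=np.linalg.inv(m['pose']);r,_=cv2.Rodrigues(T[:3,:3])
    return cv2.projectPoints(np.array(P,float).reshape(-1,3),r,T[:3,3],K,m['dist_coeffs'])[0][:,0]
E
python3 - <<'E'
from h import *
i=cv2.imread('pics/top0.png')
a=cv2.resize(i[180:285,130:215],None,fx=4.5,fy=4.5,interpolation=cv2.INTER_CUBIC)
b=cv2.resize(i[185:290,325:390],None,fx=4.5,fy=4.5,interpolation=cv2.INTER_CUBIC)
cv2.imwrite('pics/crop1.png',np.hstack([a[:472],b[:472]]))
m=camera_model('top')
for n,uv,z in(('bar',(158,231),20),('end1',(152,198),8),('end2',(166,264),8),('box',(245,242),42),('pad',(243,248),78),('cup',(358,234),76),('purple',(299,211),70),('glass',(402,170),91)):print(n,onz(m,uv,z).round(1))
E
```

```text
bar [459.1 259.2  20. ]
end1 [533.6 277.4   8. ]
end2 [386.1 243.9   8. ]
box [434.1  65.4  42. ]
pad [421.8  66.9  78. ]
cup [ 449.  -170.2   76. ]
purple [497.7 -48.9  70. ]
glass [ 580.  -261.8   91. ]
```

View pics/crop1.png

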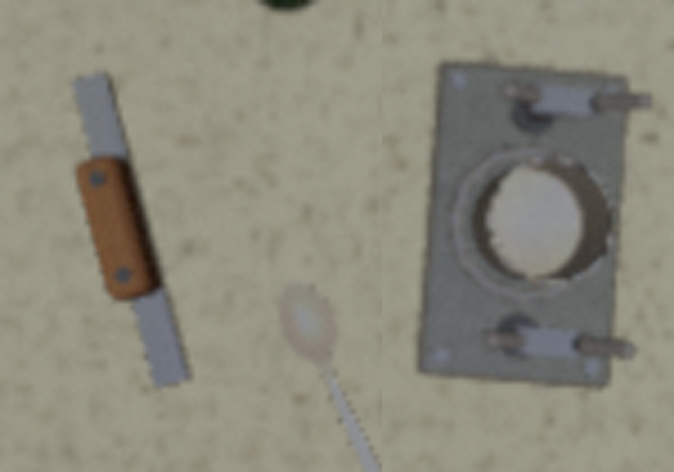

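The crop confirms two things. The bar is the brown wooden handle on a steel strip, and the target cup is the uncoloured steel one inside the stand. I'll move over to the bar.

```bash
cat >> h.py <<'E'
from scipy.spatial.transform import Rotation as Ro
def delta(t,yaw=None):
    s=sense();R=Ro.from_euler('xyz',s['tcp_rot']).as_matrix()
    d=R.T@(np.array(t)-s['eef_pos'])/10
    y=s['tcp_rot'][2]
    print('cm',d.round(2),'twist',None if yaw is None else round((y-yaw+np.pi)%(2*np.pi)-np.pi,3),'pos',s['eef_pos'].round(1),'rot',s['tcp_rot'].round(3),'F',s['contact_force'].round(1),'clk',round(s['clock'],2))
E
python3 -c "
from h import *
delta((430,-170,250),-1.348);delta((450,250,250),-1.348)"
```

```text
cm [-36.04 -37.95  -4.13] twist 0.009 pos [ 143.5 -607.9  208.3] rot [ 3.142e+00  1.000e-03 -1.339e+00] F [1.1 0.2 0.3] clk 0.15
cm [-76.46 -49.54  -4.09] twist 0.009 pos [ 143.5 -607.9  208.3] rot [ 3.142e+00  1.000e-03 -1.339e+00] F [1.1 0.2 0.3] clk 0.15
```

Call:
arm_command(plan=[{"translation": [-3,-3,-1],"twist": 0,"gripper": 1},{"translation": [-6,-6,-2],"twist": 0,"gripper": 1},{"translation": [-9,-9,-3],"twist": 0,"gripper": 1},{"translation": [-12,-12,-4],"twist": 0,"gripper": 1},{"translation": [-15,-15,-5],"twist": 0,"gripper": 1}])

```text
clock: 0.57
eef_pos: [250.4, -433.8, 256.3]
tcp_rot: [3.142, 0.002, -1.34]
contact_force: [0.8, -1.1, 0.3]
opening: 1.002
```

Call:
arm_command(plan=[{"translation": [-3,-3,0],"twist": 0,"gripper": 1},{"translation": [-6,-6,0],"twist": 0,"gripper": 1},{"translation": [-9,-9,0],"twist": 0,"gripper": 1},{"translation": [-12,-12,0],"twist": 0,"gripper": 1},{"translation": [-15,-15,0],"twist": 0,"gripper": 1}])

```text
clock: 0.98
eef_pos: [359.6, -256.2, 256.7]
tcp_rot: [-3.141, 0.001, -1.34]
contact_force: [1.6, 0.2, 0.7]
opening: 0.996
```

```bash
python3 -c "
from h import *
delta((410,-170,250),-1.348);delta((450,250,250),-1.348)"
```

```text
cm [-7.24 -6.88  0.68] twist 0.008 pos [ 359.6 -256.2  256.7] rot [-3.141e+00  1.000e-03 -1.340e+00] F [1.6 0.2 0.7] clk 0.98
cm [-47.21 -20.38   0.73] twist 0.008 pos [ 359.6 -256.2  256.7] rot [-3.141e+00  1.000e-03 -1.340e+00] F [1.6 0.2 0.7] clk 0.98
```

Call:
arm_command(plan=[{"translation": [-3,-3,0],"twist": 0,"gripper": 1},{"translation": [-6,-5,0],"twist": 0,"gripper": 1},{"translation": [-7,-6,0],"twist": 0,"gripper": 1},{"translation": [-7,-6,0],"twist": 0,"gripper": 1},{"translation": [-7,-6,0],"twist": 0,"gripper": 1}])

```text
clock: 1.4
eef_pos: [402.1, -173.9, 256.7]
tcp_rot: [3.141, 0.001, -1.338]
contact_force: [0.1, 0.5, -0.1]
opening: 0.997
```

Run:
```python
from h import *
import json
m=camera_model('wrist');i=grab_frame('wrist');cv2.imwrite('pics/w1.png',i)
import pickle;pickle.dump(m,open('w1.pkl','wb'))
delta((450,250,250),-1.348)
```

```text
cm [-40.22 -14.45   0.71] twist 0.009 pos [ 401.8 -174.6  256.7] rot [ 3.141e+00  1.000e-03 -1.339e+00] F [-0.7 -0.9  0.5] clk 1.45
```

View pics/w1.png

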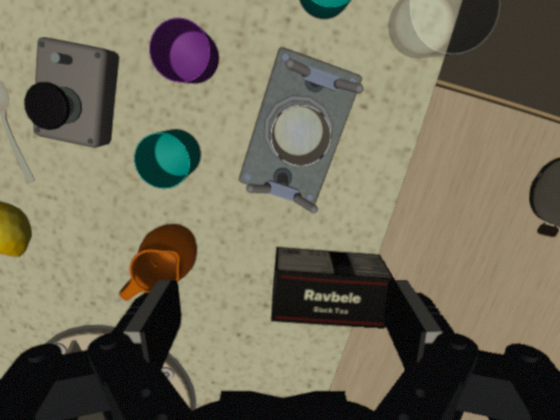

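The wrist view shows the stand with its steel cup at (300,132), the purple and turquoise cups at (184,50) and (167,158), and the switch box with its black pad at (48,105). I'll enlarge the stand and the box to pick corners.

Run:
```python
from h import *
i=cv2.imread('pics/w1.png')
a=cv2.resize(i[40:220,230:370],None,fx=3.3,fy=3.3,interpolation=cv2.INTER_CUBIC)
b=cv2.resize(i[30:155,20:125],None,fx=3.3,fy=3.3,interpolation=cv2.INTER_CUBIC)
b=cv2.copyMakeBorder(b,0,a.shape[0]-b.shape[0],0,0,cv2.BORDER_CONSTANT)
cv2.imwrite('pics/crop2.png',np.hstack([a,b]));print(a.shape,b.shape)
```

```text
(594, 462, 3) (594, 346, 3)
```

View pics/crop2.png

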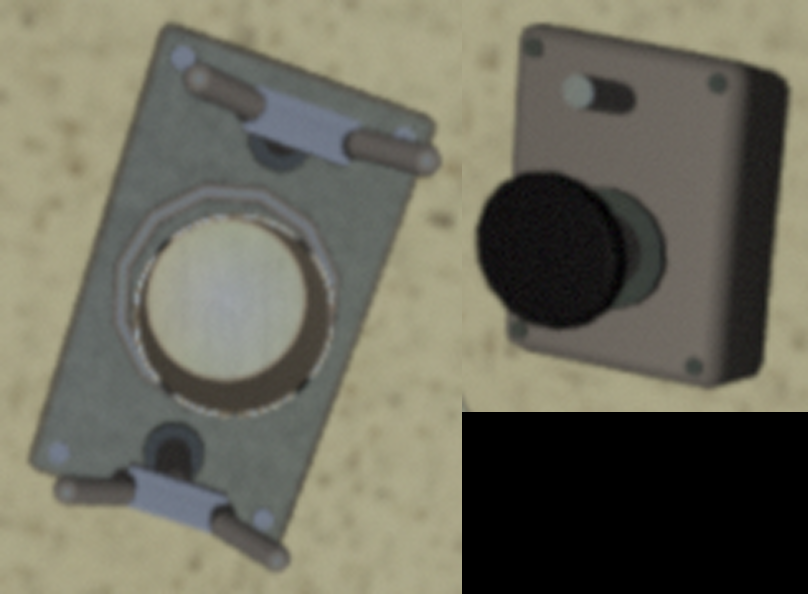

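Run:
```python
from h import *
import pickle
m=pickle.load(open('w1.pkl','rb'));mt=camera_model('top')
A=lambda p:(p[0]/3.3+230,p[1]/3.3+40)
B=lambda p:((p[0]-462)/3.3+20,p[1]/3.3+30)
t=[onz(m,A(p),112)[:2] for p in((198,78),(428,160),(66,491),(280,558))]
print('tips',np.round(t,1))
f1=(t[0]+t[1])/2;f2=(t[2]+t[3])/2
d=f1-f2;print('forks',f1,f2,'c',(f1+f2)/2,'len',np.hypot(*d),'yaw',np.arctan2(d[1],d[0]), 'spans',np.hypot(*(t[0]-t[1])),np.hypot(*(t[2]-t[3])))
c=[onz(m,A(p),14)[:2] for p in((163,25),(435,122),(32,465))]
print('base',np.round(c,1),'c',(c[1]+c[2])/2,'yaw',np.arctan2(*(c[0]-c[2])[::-1]),np.hypot(*(c[0]-c[2])),np.hypot(*(c[0]-c[1])))
print('cup rim c',onz(m,A((233,313)),76))
print('post',onz(m,B((577,92)),66),'pad',onz(m,B((549,250)),78))
b=[onz(m,B(p),42)[:2] for p in((522,25),(748,65),(503,345),(708,388))]
print('box',np.round(b,1),np.mean(b,0))
# top view
tc=lambda p:((p[0]-382)/4.5+325,p[1]/4.5+185)
t=[onz(mt,tc(p),112)[:2] for p in((512,90),(645,101),(497,340),(628,348))]
f1=(t[0]+t[1])/2;f2=(t[2]+t[3])/2;d=f1-f2
print('TOP forks c',(f1+f2)/2,'len',np.hypot(*d),'yaw',np.arctan2(d[1],d[0]))
c=[onz(mt,tc(p),14)[:2] for p in((440,63),(626,77),(419,371),(607,386))]
print('base',np.mean(c,0),np.arctan2(*(c[0]-c[2])[::-1]))
```

```text
tips [[ 508.6 -156.7]
 [ 503.3 -217.3]
 [ 398.7 -146.8]
 [ 393.8 -207.8]]
forks [ 505.94774265 -187.03105308] [ 396.24994697 -177.27571883] c [ 451.09884481 -182.15338596] len 110.13070836338555 yaw -0.08869585006504757 spans 60.80395760232809 61.22988537188708
base [[ 530.5 -141.8]
 [ 522.6 -235. ]
 [ 379.4 -129.7]] c [ 451.00597885 -182.35809683] yaw -0.07955502448591102 151.59184602474997 93.57125969057086
cup rim c [ 452.0416803  -181.50920048   76.        ]
post [470.65685539  64.89840791  66.        ] pad [425.62099936  62.6172217   78.        ]
box [[486.5  99.6]
 [488.3  26.3]
 [386.   99.9]
 [386.8  29. ]] [436.90714063  63.69607698]
TOP forks c [ 448.6693649  -180.90750233] len 109.70123839333407 yaw -0.0843578774129288
base [ 448.68587022 -179.12746663] -0.08311508587159473
```

```bash
python3 -c "
from h import *
delta((400,260,250),-1.348)"
```

```text
cm [-42.34  -9.81   0.71] twist 0.009 pos [ 401.8 -174.6  256.7] rot [ 3.141e+00  1.000e-03 -1.339e+00] F [-0.7 -0.9  0.5] clk 1.45
```

Call:
arm_command(plan=[{"translation": [-4,-1,0],"twist": 0,"gripper": 1},{"translation": [-8,-2,0],"twist": 0,"gripper": 1},{"translation": [-12,-3,0],"twist": 0,"gripper": 1},{"translation": [-16,-4,0],"twist": 0,"gripper": 1},{"translation": [-20,-5,0],"twist": 0,"gripper": 1}])

```text
clock: 1.87
eef_pos: [404.2, 31.7, 257.0]
tcp_rot: [-3.141, 0.001, -1.342]
contact_force: [1.3, 0.1, 0.6]
opening: 1.004
```

Call:
arm_command(plan=[{"translation": [-4,-1,0],"twist": 0,"gripper": 1},{"translation": [-8,-2,0],"twist": 0,"gripper": 1},{"translation": [-12,-3,0],"twist": 0,"gripper": 1},{"translation": [-16,-4,0],"twist": 0,"gripper": 1},{"translation": [-20,-5,0],"twist": 0,"gripper": 1}])

```text
clock: 2.28
eef_pos: [407.9, 238.4, 257.2]
tcp_rot: [-3.141, 0.0, -1.344]
contact_force: [1.3, -0.6, -0.0]
opening: 1.003
```

Call:
arm_command(plan=[{"translation": [-1,0,0],"twist": 0,"gripper": 1},{"translation": [-1,0,0],"twist": 0,"gripper": 1},{"translation": [-1,0,0],"twist": 0,"gripper": 1},{"translation": [-1,0,0],"twist": 0,"gripper": 1},{"translation": [-1,0,0],"twist": 0,"gripper": 1}])

```text
clock: 2.7
eef_pos: [405.9, 246.4, 257.2]
tcp_rot: [-3.141, -0.0, -1.346]
contact_force: [0.4, 0.3, 0.3]
opening: 0.997
```

Run:
```python
from h import *
m=camera_model('wrist');i=grab_frame('wrist');cv2.imwrite('pics/w2.png',i)
import pickle;pickle.dump(m,open('w2.pkl','wb'))
delta((450,250,250),-1.348)
print(proj(m,[(459,260,8)]))
```

```text
cm [ 0.65 -4.37  0.73] twist 0.002 pos [406.  246.6 257.3] rot [-3.141 -0.    -1.346] F [-0.8 -0.5 -0.4] clk 2.75
[[279.47388984 122.00536083]]
```

View pics/w2.png

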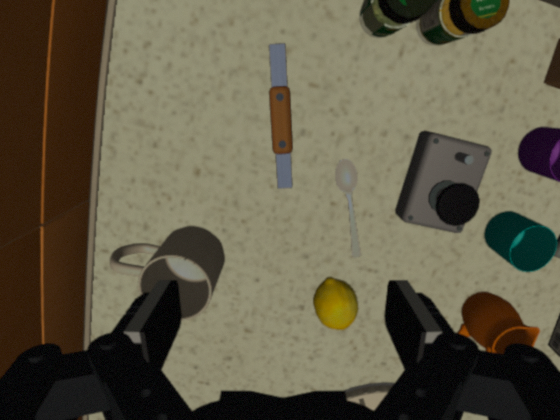

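The bar lies at (281,117), with its strip ends at (278,43) and (285,188). The switch box is at (443,182), with its pad at (457,203). I'll fit the bar's ends and handle numerically.

Run:
```python
from h import *
import pickle
m=pickle.load(open('w2.pkl','rb'))
i=cv2.imread('pics/w2.png')
c=cv2.resize(i[30:200,250:310],None,fx=3.5,fy=3.5,interpolation=cv2.INTER_CUBIC)
b=cv2.resize(i[120:240,390:500],None,fx=3.5,fy=3.5,interpolation=cv2.INTER_CUBIC)
b=cv2.copyMakeBorder(b,0,c.shape[0]-b.shape[0],0,0,cv2.BORDER_CONSTANT)
cv2.imwrite('pics/crop3.png',np.hstack([c,b]))
h=cv2.cvtColor(i,cv2.COLOR_BGR2HSV)
mk=((h[...,0]<18)&(h[...,1]>120)&(h[...,2]>50)).astype(np.uint8);mk[:,:255]=0;mk[:,310:]=0;mk[200:]=0
n=np.argwhere(mk)[:,::-1].astype(np.float32);print(len(n),cv2.minAreaRect(n))
```

```text
1169 ((280.5011291503906, 119.52375793457031), (65.59233856201172, 19.59684181213379), 87.27368927001953)
```

View pics/crop3.png

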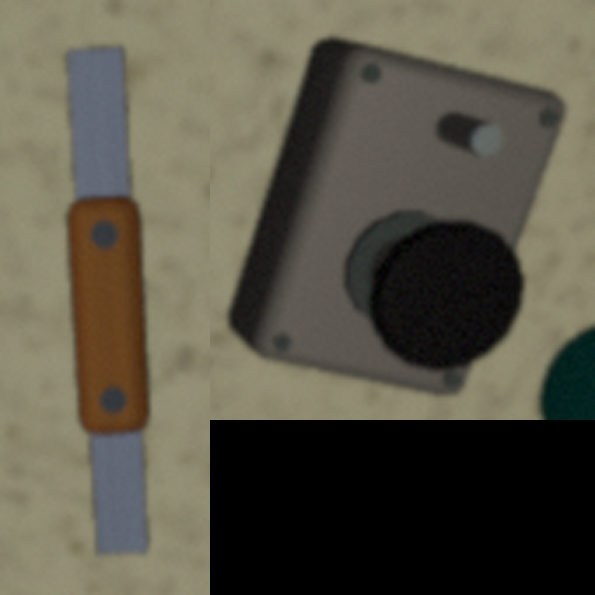

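Run:
```python
from h import *
import pickle
m=pickle.load(open('w2.pkl','rb'))
A=lambda p:(p[0]/3.5+250,p[1]/3.5+30)
B=lambda p:((p[0]-210)/3.5+390,p[1]/3.5+120)
e=[onz(m,A(p),8)[:2] for p in((95.5,48),(122,552))];d=e[0]-e[1]
print(e,np.mean(e,0),np.hypot(*d),np.arctan2(d[1],d[0]))
e=[onz(m,A(p),40)[:2] for p in((104,235),(113,400))];d=e[0]-e[1]
print(e,np.mean(e,0),np.arctan2(d[1],d[0]))
print('post',onz(m,B((487,139)),66),'pad',onz(m,B((447,295)),78))
delta((459,260,130),-1.355)
```

```text
[array([539.00648692, 280.44784333]), array([386.0695633, 237.0181447])] [462.53802511 258.73299402] 158.98377693539268 0.27668748827067935
[array([485.35671597, 265.41971164]), array([439.09529016, 252.19401254])] [462.22600306 258.80686209] 0.27846250543837797
post [470.76075933  63.9343607   66.        ] pad [425.4283262   65.35307533  78.        ]
cm [-0.13 -5.46 12.73] twist 0.009 pos [406.  246.6 257.3] rot [-3.141 -0.    -1.346] F [-0.8 -0.5 -0.4] clk 2.75
```

Run:
```python
from h import *
delta((462.4,258.7,80),-1.294)
```

```text
cm [ 0.07 -5.76 17.73] twist -0.052 pos [406.  246.6 257.3] rot [-3.141 -0.    -1.346] F [-0.8 -0.5 -0.4] clk 2.75
```

Call:
arm_command(plan=[{"translation": [0,-2,3.5],"twist": -0.02,"gripper": 1},{"translation": [0.1,-4,7],"twist": -0.05,"gripper": 1},{"translation": [0.1,-5.8,10.5],"twist": -0.05,"gripper": 1},{"translation": [0.1,-5.8,14],"twist": -0.05,"gripper": 1},{"translation": [0.1,-5.8,16.5],"twist": -0.05,"gripper": 1}])

```text
clock: 3.17
eef_pos: [463.0, 256.9, 89.7]
tcp_rot: [3.141, -0.001, -1.298]
contact_force: [-0.2, 0.1, 0.0]
opening: 0.994
```

Run:
```python
from h import *
cv2.imwrite('pics/w3.png',grab_frame('wrist'))
delta((462.4,258.7,12),-1.294)
```

```text
cm [-0.26 -0.35  7.4 ] twist -0.004 pos [460.2 255.5  86. ] rot [ 3.135e+00 -2.000e-03 -1.298e+00] F [-3.1 -1.7 -3.8] clk 3.22
```

View pics/w3.png

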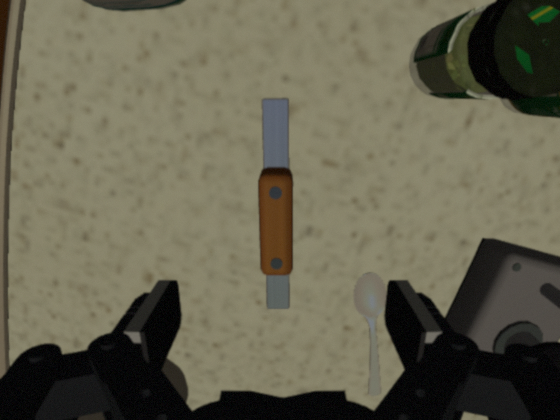

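The bar lies vertical and centred between the fingers. I'll descend.

Call:
arm_command(plan=[{"translation": [-0.3,-0.3,1.5],"twist": 0,"gripper": 0.65},{"translation": [-0.3,-0.3,3],"twist": 0,"gripper": 0.65},{"translation": [-0.3,-0.3,4.5],"twist": 0,"gripper": 0.65},{"translation": [-0.3,-0.3,5.5],"twist": 0,"gripper": 0.65},{"translation": [-0.3,-0.3,5.5],"twist": 0,"gripper": 0.65}])

```text
clock: 3.63
eef_pos: [461.3, 257.9, 30.1]
tcp_rot: [3.132, -0.003, -1.299]
contact_force: [-0.5, -0.1, -0.7]
opening: 0.653
```

Run:
```python
from h import *
m=camera_model('wrist');cv2.imwrite('pics/w4.png',grab_frame('wrist'))
print(proj(m,[(462.4,258.7,40),(462.4-80*np.cos(.277),258.7-80*np.sin(.277),8),(462.4+80*np.cos(.277),258.7+80*np.sin(.277),8)]))
delta((462.4,258.7,12),-1.294)
```

```text
[[277.35588805 269.59996756]
 [279.27214747 357.60632715]
 [276.46274953  95.50980095]]
cm [-0.03 -0.08  1.91] twist -0.005 pos [461.8 258.3  31.1] rot [ 3.134e+00 -2.000e-03 -1.299e+00] F [ 0.5  0.4 -0.4] clk 3.68
```

View pics/w4.png

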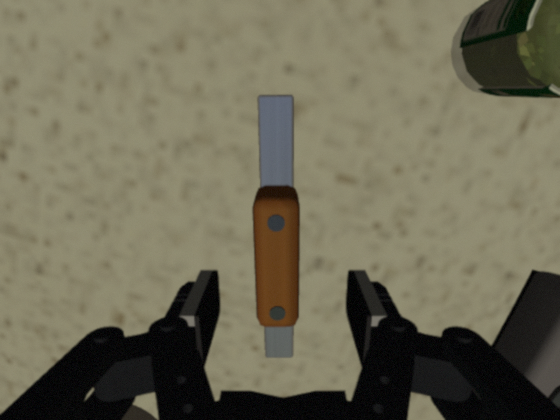

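The projected ends, (276,95) and (279,358), match the image. I'll go down the last 19 mm and grip.

Call:
arm_command(plan=[{"translation": [0,-0.1,1],"twist": 0,"gripper": 0.65},{"translation": [0,-0.1,1.9],"twist": 0,"gripper": 0.65},{"translation": [0,-0.1,1.9],"twist": 0,"gripper": 0.65},{"translation": [0,-0.1,1.9],"twist": 0,"gripper": 0.45},{"translation": [0,-0.1,1.9],"twist": 0,"gripper": 0.1}], squeeze=40)

```text
clock: 4.1
eef_pos: [462.7, 258.5, 12.2]
tcp_rot: [3.134, -0.002, -1.299]
contact_force: [0.1, 1.4, -0.5]
opening: 0.38
```

Call:
arm_command(plan=[{"translation": [0,0,0],"twist": 0,"gripper": 0},{"translation": [0,0,0],"twist": 0,"gripper": 0},{"translation": [0,0,0],"twist": 0,"gripper": 0},{"translation": [0,0,0],"twist": 0,"gripper": 0},{"translation": [0,0,0],"twist": 0,"gripper": 0}], squeeze=45)

```text
clock: 4.52
eef_pos: [462.9, 258.8, 12.6]
tcp_rot: [3.134, -0.002, -1.298]
contact_force: [-1.8, -0.1, 6.1]
opening: 0.239
```

Call:
arm_command(plan=[{"translation": [0,0,-1],"twist": 0,"gripper": 0},{"translation": [0,0,-2.5],"twist": 0,"gripper": 0},{"translation": [0,0,-5],"twist": 0,"gripper": 0},{"translation": [0,0,-8],"twist": 0,"gripper": 0},{"translation": [0,0,-11],"twist": 0,"gripper": 0}])

```text
clock: 4.93
eef_pos: [462.9, 258.7, 123.7]
tcp_rot: [3.133, -0.003, -1.299]
contact_force: [1.7, 0.3, -2.7]
opening: 0.236
```

Run:
```python
from h import *
import pickle
pickle.dump(camera_model('wrist'),open('w5.pkl','wb'));cv2.imwrite('pics/w5.png',grab_frame('wrist'));cv2.imwrite('pics/s5.png',grab_frame('side'))
delta((450.5,-181.5,200),-1.571-.085)
```

```text
cm [42.16 13.41 -7.24] twist 0.357 pos [466.4 260.7 127.5] rot [-3.141 -0.    -1.299] F [ 1.8  0.1 -1.2] clk 5.03
```

View pics/w5.png

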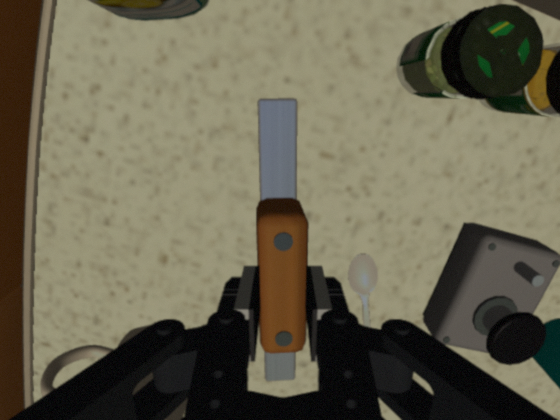

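View pics/s5.png

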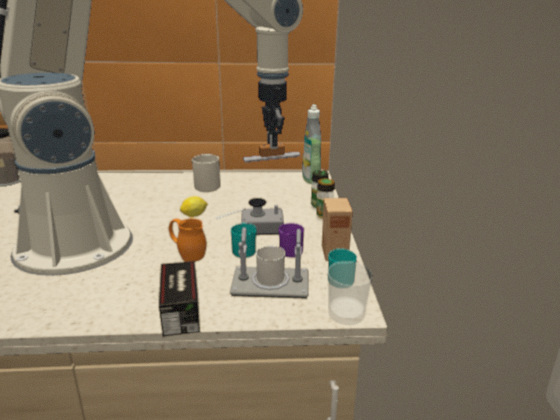

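The bar is gripped near mid-handle and hangs level. I'll carry it high over to the stand.

Call:
arm_command(plan=[{"translation": [2,1,-2],"twist": 0.05,"gripper": 0},{"translation": [5,2,-4],"twist": 0.1,"gripper": 0},{"translation": [8.5,3,-6],"twist": 0.15,"gripper": 0},{"translation": [12,4,-7.5],"twist": 0.2,"gripper": 0},{"translation": [15.5,5,-7.5],"twist": 0.25,"gripper": 0}])

```text
clock: 5.45
eef_pos: [460.8, 96.9, 205.1]
tcp_rot: [-3.137, 0.0, -1.55]
contact_force: [1.7, -0.5, -1.8]
opening: 0.234
```

Run:
```python
from h import *
delta((450.5,-181.5,200),-1.571-.085)
```

```text
cm [27.81  1.61  0.49] twist 0.106 pos [460.8  96.9 205.1] rot [-3.137  0.    -1.55 ] F [ 1.7 -0.5 -1.8] clk 5.45
```

Call:
arm_command(plan=[{"translation": [3.5,0.2,0],"twist": 0.03,"gripper": 0},{"translation": [7,0.5,0],"twist": 0.06,"gripper": 0},{"translation": [10.5,0.8,0],"twist": 0.1,"gripper": 0},{"translation": [14,1,0],"twist": 0.1,"gripper": 0},{"translation": [17.5,1.3,0],"twist": 0.1,"gripper": 0}])

```text
clock: 5.87
eef_pos: [450.5, -80.0, 204.6]
tcp_rot: [-3.138, 0.001, -1.65]
contact_force: [0.7, -0.0, -2.3]
opening: 0.241
```

Run:
```python
from h import *
delta((450.5,-181.5,200),-1.571-.085)
```

```text
cm [10.12 -0.81  0.46] twist 0.006 pos [450.5 -80.  204.6] rot [-3.138e+00  1.000e-03 -1.650e+00] F [ 0.7 -0.  -2.3] clk 5.87
```

Call:
arm_command(plan=[{"translation": [3.5,-0.2,0],"twist": 0,"gripper": 0},{"translation": [7,-0.5,0],"twist": 0,"gripper": 0},{"translation": [9,-0.8,0],"twist": 0,"gripper": 0},{"translation": [10.1,-0.8,0],"twist": 0,"gripper": 0},{"translation": [10.1,-0.8,0],"twist": 0,"gripper": 0}])

```text
clock: 6.28
eef_pos: [449.8, -182.9, 204.0]
tcp_rot: [-3.139, 0.001, -1.653]
contact_force: [0.3, -0.3, -1.6]
opening: 0.232
```

Call:
arm_command(plan=[{"translation": [0,0,0],"twist": 0,"gripper": 0},{"translation": [0,0,0],"twist": 0,"gripper": 0},{"translation": [0,0,0.5],"twist": 0,"gripper": 0},{"translation": [0,0,0.5],"twist": 0,"gripper": 0},{"translation": [0,0,0.5],"twist": 0,"gripper": 0}])

```text
clock: 6.7
eef_pos: [449.6, -182.0, 198.7]
tcp_rot: [-3.14, 0.001, -1.652]
contact_force: [-0.4, 0.2, -1.6]
opening: 0.239
```

Run:
```python
from h import *
import pickle
pickle.dump(camera_model('wrist'),open('w6.pkl','wb'));i=grab_frame('wrist');cv2.imwrite('pics/w6.png',i)
delta((450.5,-181.5,200),-1.571-.085)
t=grab_frame('top');s=grab_frame('side')
cv2.imwrite('pics/m6.png',np.hstack([cv2.resize(t[170:310,300:420],None,fx=3,fy=3,interpolation=2),cv2.resize(s[170:310,200:340],None,fx=3,fy=3,interpolation=2)]))
```

```text
cm [-0.08 -0.07 -0.12] twist 0.004 pos [ 449.8 -182.2  198.8] rot [-3.139e+00  1.000e-03 -1.652e+00] F [ 1.2 -0.3 -1.9] clk 6.75
```

View pics/w6.png

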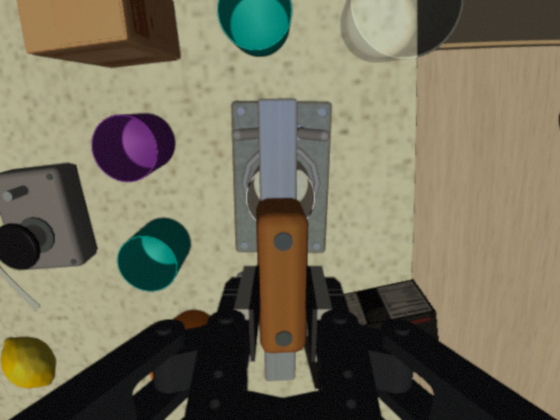

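View pics/m6.png

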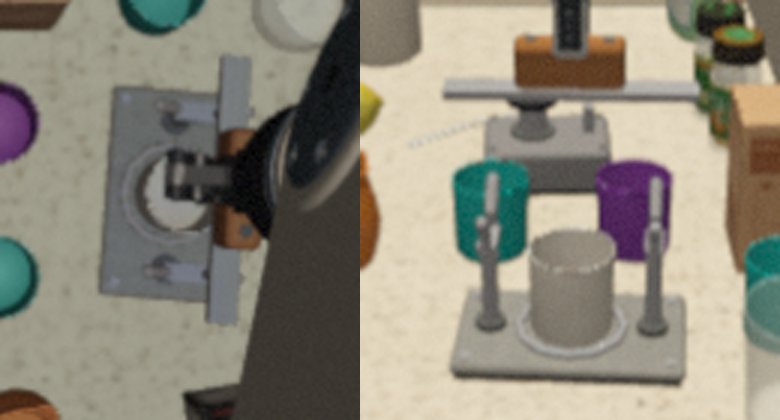

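The wrist view (w6) shows the bar over the stand, with its far end at (279,99) and near end at (281,380). The far fork's tips are at (239,133) and (323,134). I'll compare this with the model.

Run:
```python
from h import *
import pickle
m=pickle.load(open('w6.pkl','rb'));i=cv2.imread('pics/w6.png')
z=186.5
e=[onz(m,p,z+8)[:2] for p in((278.5,99.5),(281,379.5))];d=e[0]-e[1]
print(np.round(e,1),np.mean(e,0),np.hypot(*d),np.arctan2(d[1],d[0]))
e=[onz(m,p,z+40)[:2] for p in((283,241.5),(284,337.5))];d=e[0]-e[1]
print(np.mean(e,0),np.arctan2(d[1],d[0]))
c=cv2.resize(i[90:260,220:345],None,fx=4,fy=4,interpolation=2)
S=np.array([450.5,-181.5]);y=-.085;R=np.array([[np.cos(y),-np.sin(y)],[np.sin(y),np.cos(y)]])
P=[(*(S+R@np.array(q[:2])),q[2]) for q in((78,48,14),(78,-48,14),(-78,48,14),(-78,-48,14),(55,30,112),(55,-30,112))]
for u in proj(m,P):cv2.drawMarker(c,tuple(int(v) for v in (u-(220,90))*4+2),(0,0,255),0,14,1)
cv2.imwrite('pics/c6.png',c[:600])
```

```text
[[ 529.7 -188.2]
 [ 371.6 -176.3]] [ 450.6052596  -182.24704206] 158.5632980967283 -0.07569740218562661
[ 449.42980761 -184.00068303] -0.0714208090734095
```

View pics/c6.png

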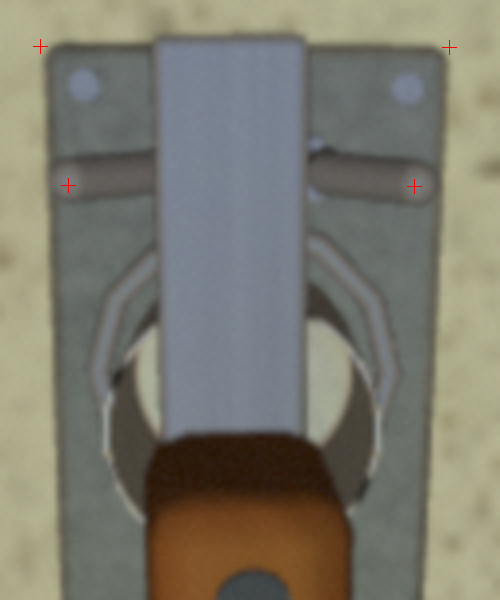

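The model and image agree within about 1 mm. I'll lower the bar.

Call:
arm_command(plan=[{"translation": [0,0,1.5],"twist": 0.01,"gripper": 0},{"translation": [0,0,3.5],"twist": 0.01,"gripper": 0},{"translation": [0,0,5.5],"twist": 0.01,"gripper": 0},{"translation": [0,0,6.5],"twist": 0.01,"gripper": 0},{"translation": [0,0,7],"twist": 0.01,"gripper": 0}])

```text
clock: 7.27
eef_pos: [449.3, -182.1, 127.8]
tcp_rot: [-3.141, 0.001, -1.662]
contact_force: [0.3, 0.3, -1.8]
opening: 0.234
```

Run:
```python
from h import *
s=grab_frame('side');i=grab_frame('wrist')
cv2.imwrite('pics/m7.png',np.hstack([cv2.resize(i[90:290,200:360],None,fx=2.1,fy=2.1,interpolation=2),cv2.resize(s[190:310,200:340],None,fx=3,fy=3.5,interpolation=2)]))
delta((450.2,-182,97),-1.571-.085)
```

```text
cm [-0.04 -0.02  3.17] twist -0.006 pos [ 449.9 -182.4  128.7] rot [-3.140e+00  1.000e-03 -1.662e+00] F [ 0.2 -0.9 -2.7] clk 7.37
```

View pics/m7.png

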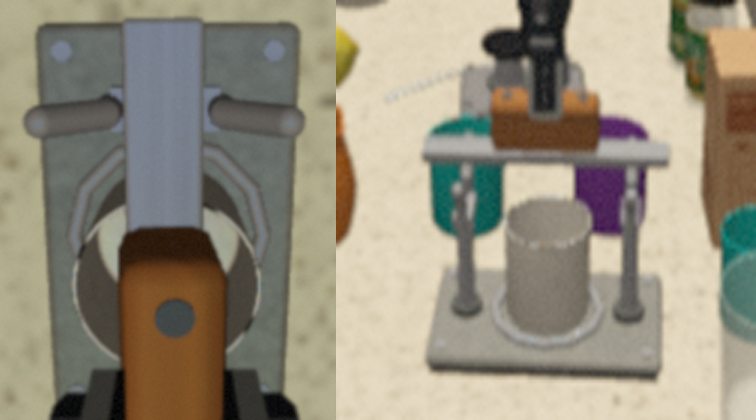

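The bar is centred between the far fork's tips: bar mid at 163, tip mid at 163.5. I'll keep lowering slowly.

Call:
arm_command(plan=[{"translation": [0,0,0.8],"twist": 0,"gripper": 0},{"translation": [0,0,1.6],"twist": 0,"gripper": 0},{"translation": [0,0,2.2],"twist": 0,"gripper": 0},{"translation": [0,0,2.6],"twist": 0,"gripper": 0},{"translation": [0,0,2.8],"twist": 0,"gripper": 0}])

```text
clock: 7.78
eef_pos: [449.7, -182.2, 100.0]
tcp_rot: [-3.141, 0.001, -1.662]
contact_force: [-0.6, 0.4, -1.2]
opening: 0.236
```

Call:
arm_command(plan=[{"translation": [0,0,0.1],"twist": 0,"gripper": 0},{"translation": [0,0,0.2],"twist": 0,"gripper": 0},{"translation": [0,0,0.3],"twist": 0,"gripper": 0},{"translation": [0,0,0.3],"twist": 0,"gripper": 0},{"translation": [0,0,0.3],"twist": 0,"gripper": 0}])

```text
clock: 8.2
eef_pos: [449.8, -182.3, 97.2]
tcp_rot: [-3.14, 0.001, -1.662]
contact_force: [0.5, 0.3, -2.1]
opening: 0.237
```

Call:
arm_command(plan=[{"translation": [0,0,0.05],"twist": 0,"gripper": 0},{"translation": [0,0,0.1],"twist": 0,"gripper": 0},{"translation": [0,0,0.1],"twist": 0,"gripper": 0},{"translation": [0,0,0.1],"twist": 0,"gripper": 0},{"translation": [0,0,0.1],"twist": 0,"gripper": 0}])

```text
clock: 8.62
eef_pos: [450.1, -182.3, 96.6]
tcp_rot: [-3.14, 0.001, -1.662]
contact_force: [-0.2, 1.1, 5.4]
opening: 0.233
```

Run:
```python
from h import *
s=grab_frame('side')
cv2.imwrite('pics/m8.png',cv2.resize(s[180:310,200:340],None,fx=5,fy=4.5,interpolation=2))
print(sense()['contact_force'])
```

```text
[-0.88375802  0.42595887  6.08723141]
```

View pics/m8.png

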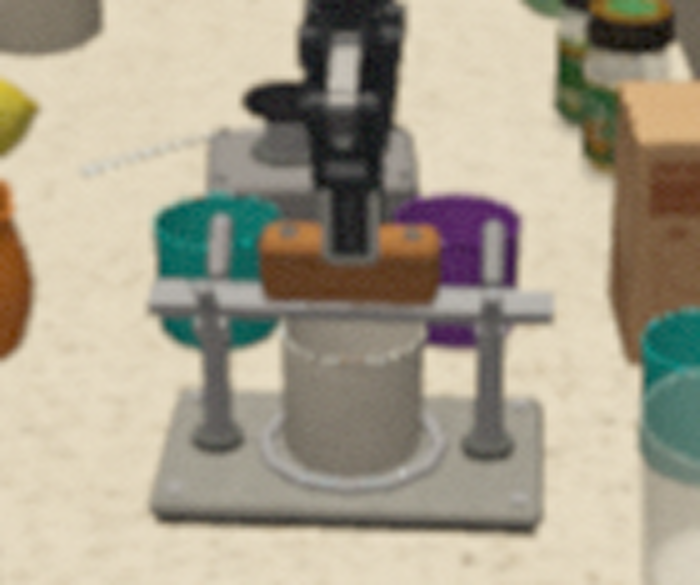

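The wrist force changed from −2 to +6 N and the bar is in both forks, so it is seated. I'll release it.

Call:
arm_command(plan=[{"translation": [0,0,0],"twist": 0,"gripper": 0.3},{"translation": [0,0,0],"twist": 0,"gripper": 0.4},{"translation": [0,0,0],"twist": 0,"gripper": 0.5},{"translation": [0,0,0],"twist": 0,"gripper": 0.6},{"translation": [0,0,0],"twist": 0,"gripper": 0.6}])

```text
clock: 9.08
eef_pos: [450.0, -182.4, 96.4]
tcp_rot: [-3.14, 0.001, -1.662]
contact_force: [-0.1, -0.0, -0.6]
opening: 0.601
```

Call:
arm_command(plan=[{"translation": [0,0,-0.5],"twist": 0,"gripper": 0.6},{"translation": [0,0,-1.5],"twist": 0,"gripper": 0.6},{"translation": [0,0,-3.5],"twist": 0,"gripper": 0.6},{"translation": [0,0,-6],"twist": 0,"gripper": 0.6},{"translation": [0,0,-9],"twist": 0,"gripper": 0.6}])

```text
clock: 9.5
eef_pos: [449.0, -182.1, 187.3]
tcp_rot: [3.141, 0.002, -1.662]
contact_force: [0.4, 0.3, -0.5]
opening: 0.602
```

Run:
```python
from h import *
i=grab_frame('wrist');m=camera_model('wrist');s=grab_frame('side')
S=np.array([450.5,-182]);y=-.085;R=np.array([[np.cos(y),-np.sin(y)],[np.sin(y),np.cos(y)]])
P=[(*(S+R@np.array(q[:2])),q[2]) for q in((80,9,92),(80,-9,92),(-80,9,92),(-80,-9,92))]
j=i.copy()
for u in proj(m,P):cv2.drawMarker(j,tuple(int(round(v)) for v in u),(0,0,255),0,6,1)
cv2.imwrite('pics/m9.png',np.hstack([cv2.resize(j[80:400,190:370],None,fx=1.8,fy=1.8,interpolation=2),cv2.resize(s[190:310,200:340],None,fx=3,fy=4.8,interpolation=2)]))
delta((425.5,64,200),-1.571)
```

```text
cm [-24.41   4.95  -0.92] twist -0.091 pos [ 452.7 -183.6  191.6] rot [-3.132e+00 -1.000e-03 -1.662e+00] F [ 0.  -0.4 -0.1] clk 9.6
```

View pics/m9.png

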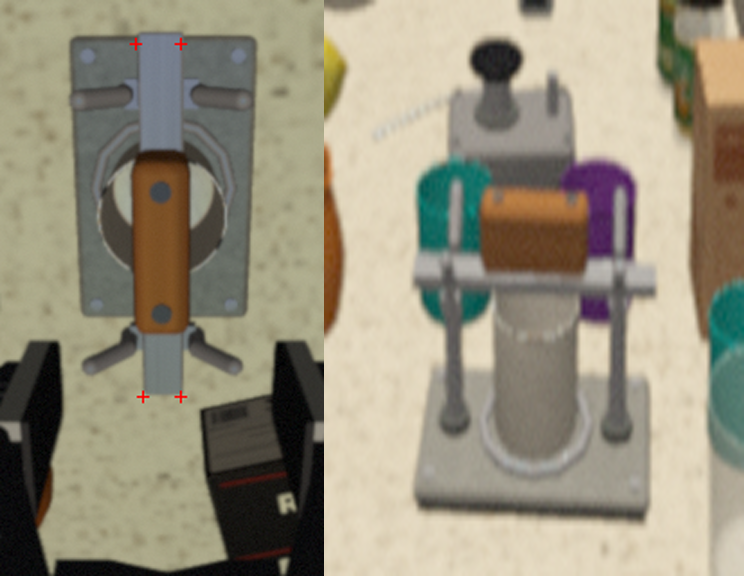

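The bar lies in both forks, centred, and the cup is in place. Next I'll move over the pad with the fingers shut.

Call:
arm_command(plan=[{"translation": [-3.5,0.7,-0.5],"twist": -0.02,"gripper": 0.6},{"translation": [-7.5,1.5,-0.9],"twist": -0.04,"gripper": 0.3},{"translation": [-11.5,2.3,-0.9],"twist": -0.06,"gripper": 0},{"translation": [-15,3.1,-0.9],"twist": -0.09,"gripper": 0},{"translation": [-18.5,3.8,-0.9],"twist": -0.09,"gripper": 0}])

```text
clock: 10.02
eef_pos: [430.9, 5.7, 200.5]
tcp_rot: [-3.132, -0.002, -1.571]
contact_force: [1.3, 0.8, -0.6]
opening: 0.035
```

Run:
```python
from h import *
delta((425.5,64,150),-1.571)
```

```text
cm [-5.85  0.59  5.03] twist 0.0 pos [430.9   5.7 200.5] rot [-3.132e+00 -2.000e-03 -1.571e+00] F [ 1.3  0.8 -0.6] clk 10.02
```

Call:
arm_command(plan=[{"translation": [-3,0.3,1],"twist": 0,"gripper": 0},{"translation": [-5,0.6,2.5],"twist": 0,"gripper": 0},{"translation": [-5.8,0.6,4],"twist": 0,"gripper": 0},{"translation": [-5.8,0.6,5],"twist": 0,"gripper": 0},{"translation": [-5.8,0.6,5],"twist": 0,"gripper": 0}])

```text
clock: 10.43
eef_pos: [424.0, 63.5, 148.8]
tcp_rot: [-3.135, -0.003, -1.569]
contact_force: [0.1, -0.2, -0.9]
opening: -0.002
```

Call:
arm_command(plan=[{"translation": [0,0,0],"twist": 0,"gripper": 0},{"translation": [0,0,0],"twist": 0,"gripper": 0},{"translation": [0,0,0],"twist": 0,"gripper": 0},{"translation": [0,0,0],"twist": 0,"gripper": 0},{"translation": [0,0,0],"twist": 0,"gripper": 0}])

```text
clock: 10.85
eef_pos: [424.4, 63.1, 149.3]
tcp_rot: [-3.134, -0.003, -1.57]
contact_force: [0.5, 0.2, -0.7]
opening: -0.001
```

Run:
```python
from h import *
i=grab_frame('wrist');m=camera_model('wrist');s=grab_frame('side')
j=i.copy()
for u in proj(m,[(425.5,64,78),(471,64.3,66)]):cv2.drawMarker(j,tuple(int(round(v)) for v in u),(0,0,255),0,8,1)
cv2.imwrite('pics/m10.png',np.hstack([cv2.resize(j[150:400,190:370],None,fx=2,fy=2,interpolation=2),cv2.resize(s[170:260,220:310],None,fx=4,fy=500/90,interpolation=2)]))
delta((425.5,64,82),-1.571);print(sense()['opening'])
```

```text
cm [-0.09 -0.07  6.71] twist 0.001 pos [424.3  63.3 149.1] rot [-3.134e+00 -3.000e-03 -1.570e+00] F [-0.9 -0.8 -0.1] clk 10.95
-0.0005703653236764945
```

View pics/m10.png

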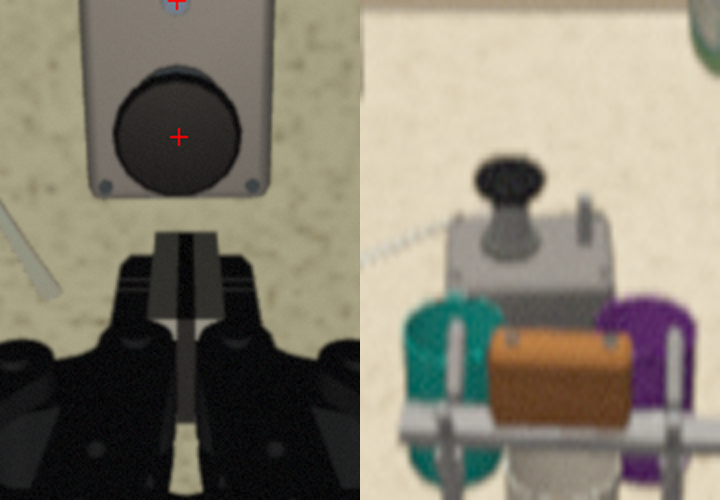

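The projected pad centre and post match the picture. I'll descend onto the pad.

Call:
arm_command(plan=[{"translation": [-0.1,-0.1,2],"twist": 0,"gripper": 0},{"translation": [-0.1,-0.1,4],"twist": 0,"gripper": 0},{"translation": [-0.1,-0.1,5.5],"twist": 0,"gripper": 0},{"translation": [-0.1,-0.1,6.5],"twist": 0,"gripper": 0},{"translation": [-0.1,-0.1,6.5],"twist": 0,"gripper": 0}])

```text
clock: 11.37
eef_pos: [424.4, 63.9, 82.5]
tcp_rot: [-3.137, -0.003, -1.57]
contact_force: [-0.1, 0.0, -0.1]
opening: -0.002
```

Call:
arm_command(plan=[{"translation": [0,0,0.1],"twist": 0,"gripper": 0},{"translation": [0,0,0.2],"twist": 0,"gripper": 0},{"translation": [0,0,0.3],"twist": 0,"gripper": 0},{"translation": [0,0,0.4],"twist": 0,"gripper": 0},{"translation": [0,0,0.5],"twist": 0,"gripper": 0}])

```text
clock: 11.78
eef_pos: [424.9, 63.9, 77.9]
tcp_rot: [-3.136, -0.003, -1.57]
contact_force: [0.1, -0.1, 0.6]
opening: -0.004
```

Call:
arm_command(plan=[{"translation": [0,0,0.2],"twist": 0,"gripper": 0},{"translation": [0,0,0.4],"twist": 0,"gripper": 0},{"translation": [0,0,0.6],"twist": 0,"gripper": 0},{"translation": [0,0,0.8],"twist": 0,"gripper": 0},{"translation": [0,0,0.8],"twist": 0,"gripper": 0}])

```text
clock: 12.2
eef_pos: [424.6, 63.8, 69.5]
tcp_rot: [-3.137, -0.003, -1.57]
contact_force: [0.1, -0.9, 0.5]
opening: -0.001
```

```bash
python3 -c "
from h import *
delta((425,64,66))"
```

```text
cm [-0.02 -0.04  0.35] twist None pos [424.6  63.8  69.5] rot [-3.137e+00 -3.000e-03 -1.570e+00] F [ 0.1 -0.9  0.5] clk 12.2
```

The force is almost zero at z = 69.5, where about 7 N was expected. I'll look before going further.

Run:
```python
from h import *
i=grab_frame('wrist');s=grab_frame('side');t=grab_frame('top')
cv2.imwrite('pics/m11.png',np.hstack([cv2.resize(i[200:400,190:370],None,fx=2,fy=2.5,interpolation=2),cv2.resize(s[170:260,220:310],None,fx=4.4,fy=500/90,interpolation=2)]))
cv2.imwrite('pics/t11.png',cv2.resize(t[180:300,180:320],None,fx=4,fy=4,interpolation=2))
print(sense()['contact_force'],sense()['eef_pos'])
```

```text
[ 0.27188908  0.34496587 -0.80126436] [424.83090123  63.85491809  69.84852259]
```

View pics/m11.png

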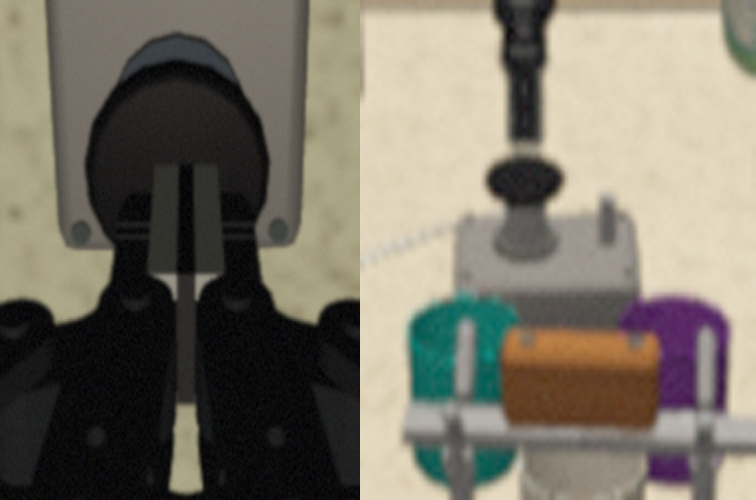

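Run:
```python
from h import *
for n in('side','wrist','top'):
    m=camera_model(n);print(n,proj(m,[(424.8,63.9,69.8),(425,64,78),(425,64,66)]).round(1).tolist(),proj(m,[(424.8,63.9,80)]).round(1))
s=sense();print(s['qpos'])
i=grab_frame('side');cv2.imwrite('pics/s12.png',cv2.resize(i[165:240,225:315],None,fx=8,fy=8,interpolation=2))
```

```text
side [[257.3, 202.9], [257.3, 199.8], [257.4, 204.3]] [[257.2 199.1]]
wrist [[279.2, 263.9], [278.9, 270.8], [279.0, 260.4]] [[279.  273.1]]
top [[244.8, 246.5], [244.4, 246.4], [244.8, 246.4]] [[244.4 246.6]]
[ 0.14893563  0.25576561  2.16047934 -0.00577321  0.72059341  1.72287658]
```

View pics/s12.png

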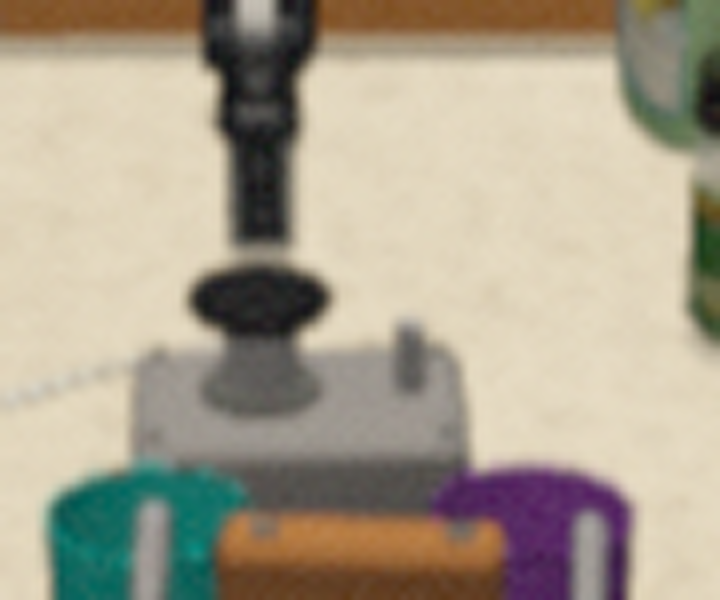

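View pics/t11.png

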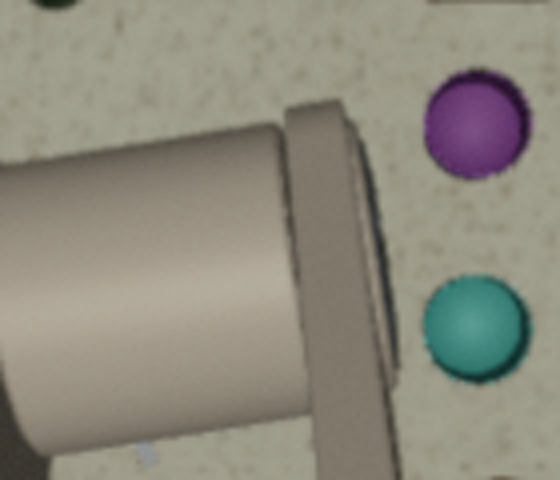

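The side view shows the fingertips at row 195.6, clearly above the undented pad (ellipse centre row 202). So the real tips sit higher than the reported TCP suggests. I'll use force and vision instead of the z reading, and go down in small steps until contact.

Call:
arm_command(plan=[{"translation": [0,0,0.1],"twist": 0,"gripper": 0},{"translation": [0,0,0.2],"twist": 0,"gripper": 0},{"translation": [0,0,0.3],"twist": 0,"gripper": 0},{"translation": [0,0,0.4],"twist": 0,"gripper": 0},{"translation": [0,0,0.4],"twist": 0,"gripper": 0}])

```text
clock: 12.82
eef_pos: [424.8, 63.8, 65.7]
tcp_rot: [-3.137, -0.003, -1.57]
contact_force: [0.3, -0.2, -0.5]
opening: 0.001
```

Call:
arm_command(plan=[{"translation": [0,0,0.1],"twist": 0,"gripper": 0},{"translation": [0,0,0.2],"twist": 0,"gripper": 0},{"translation": [0,0,0.3],"twist": 0,"gripper": 0},{"translation": [0,0,0.3],"twist": 0,"gripper": 0},{"translation": [0,0,0.3],"twist": 0,"gripper": 0}])

```text
clock: 13.23
eef_pos: [424.7, 63.8, 62.6]
tcp_rot: [-3.137, -0.003, -1.57]
contact_force: [0.7, -0.1, 0.3]
opening: 0.002
```

Run:
```python
from h import *
print(sense()['contact_force'],sense()['eef_pos'])
i=grab_frame('side');j=grab_frame('wrist');cv2.imwrite('pics/s13.png',np.hstack([cv2.resize(i[165:240,225:300],None,fx=5.3,fy=7,interpolation=2),cv2.resize(j[190:340,200:350],None,fx=2.6,fy=3.5,interpolation=2)]))
```

```text
[ 0.69207654 -0.06977121  0.2641448 ] [424.74414206  63.82061318  62.64555904]
```

View pics/s13.png

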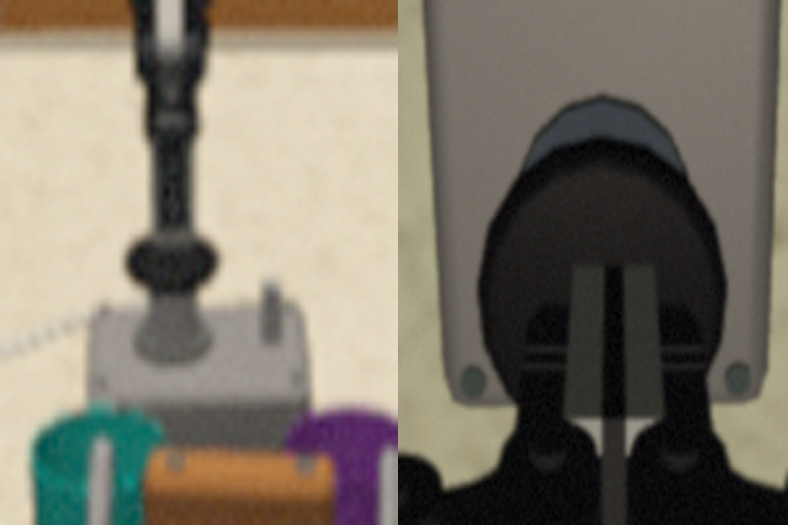

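Still no contact (0.3 N) and the pad is undented. I'll continue.

Call:
arm_command(plan=[{"translation": [0,0,0.1],"twist": 0,"gripper": 0},{"translation": [0,0,0.2],"twist": 0,"gripper": 0},{"translation": [0,0,0.3],"twist": 0,"gripper": 0},{"translation": [0,0,0.3],"twist": 0,"gripper": 0},{"translation": [0,0,0.3],"twist": 0,"gripper": 0}])

```text
clock: 13.75
eef_pos: [424.7, 63.8, 59.6]
tcp_rot: [-3.137, -0.003, -1.57]
contact_force: [0.5, -0.2, 0.4]
opening: 0.002
```

Call:
arm_command(plan=[{"translation": [0,0,0.1],"twist": 0,"gripper": 0},{"translation": [0,0,0.2],"twist": 0,"gripper": 0},{"translation": [0,0,0.2],"twist": 0,"gripper": 0},{"translation": [0,0,0.2],"twist": 0,"gripper": 0},{"translation": [0,0,0.2],"twist": 0,"gripper": 0}])

```text
clock: 14.17
eef_pos: [424.8, 63.8, 57.6]
tcp_rot: [-3.137, -0.003, -1.57]
contact_force: [-0.3, -0.1, 0.5]
opening: 0.002
```

Call:
arm_command(plan=[{"translation": [0,0,0.1],"twist": 0,"gripper": 0},{"translation": [0,0,0.2],"twist": 0,"gripper": 0},{"translation": [0,0,0.2],"twist": 0,"gripper": 0},{"translation": [0,0,0.2],"twist": 0,"gripper": 0},{"translation": [0,0,0.2],"twist": 0,"gripper": 0}])

```text
clock: 14.58
eef_pos: [424.9, 63.8, 55.7]
tcp_rot: [-3.137, -0.003, -1.57]
contact_force: [-0.7, -1.0, 1.8]
opening: -0.0
```

Run:
```python
from h import *
print(sense()['contact_force'],sense()['eef_pos'])
i=grab_frame('side');j=grab_frame('wrist');cv2.imwrite('pics/s14.png',np.hstack([cv2.resize(i[165:240,225:300],None,fx=5.3,fy=7,interpolation=2),cv2.resize(j[190:340,200:350],None,fx=2.6,fy=3.5,interpolation=2)]))
```

```text
[-0.67407073 -1.00586154  1.83562731] [424.87165088  63.82318381  55.69673232]
```

View pics/s14.png

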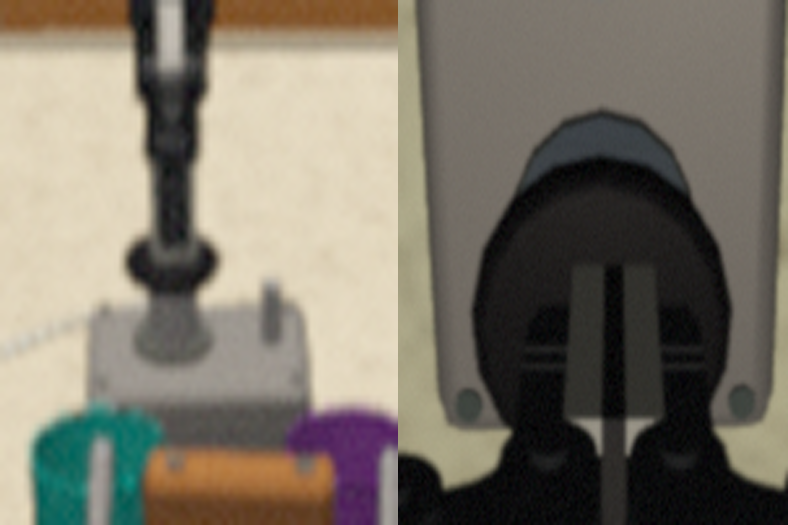

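Contact has started at 1.8 N, with the tips at the pad's centre. I'll press on in steps, watching the force.

Call:
arm_command(plan=[{"translation": [0,0,0.1],"twist": 0,"gripper": 0},{"translation": [0,0,0.2],"twist": 0,"gripper": 0},{"translation": [0,0,0.3],"twist": 0,"gripper": 0},{"translation": [0,0,0.3],"twist": 0,"gripper": 0},{"translation": [0,0,0.3],"twist": 0,"gripper": 0}])

```text
clock: 15.1
eef_pos: [424.9, 63.8, 52.7]
tcp_rot: [-3.137, -0.003, -1.57]
contact_force: [0.1, 0.3, 4.0]
opening: 0.002
```

Call:
arm_command(plan=[{"translation": [0,0,0.1],"twist": 0,"gripper": 0},{"translation": [0,0,0.2],"twist": 0,"gripper": 0},{"translation": [0,0,0.3],"twist": 0,"gripper": 0},{"translation": [0,0,0.3],"twist": 0,"gripper": 0},{"translation": [0,0,0.3],"twist": 0,"gripper": 0}])

```text
clock: 15.52
eef_pos: [424.9, 63.8, 49.6]
tcp_rot: [-3.137, -0.003, -1.57]
contact_force: [-1.2, 0.2, 5.5]
opening: 0.003
```

Call:
arm_command(plan=[{"translation": [0,0,0.1],"twist": 0,"gripper": 0},{"translation": [0,0,0.2],"twist": 0,"gripper": 0},{"translation": [0,0,0.3],"twist": 0,"gripper": 0},{"translation": [0,0,0.3],"twist": 0,"gripper": 0},{"translation": [0,0,0.3],"twist": 0,"gripper": 0}])

```text
clock: 15.93
eef_pos: [424.9, 63.8, 46.6]
tcp_rot: [-3.137, -0.003, -1.57]
contact_force: [-1.3, 0.7, 6.9]
opening: 0.003
```

Run:
```python
from h import *
F=[]
for k in range(4):
    s=sense();F.append([*s['contact_force'],*s['eef_pos']]);i=grab_frame('side')
print(np.round(F,1))
j=grab_frame('wrist');cv2.imwrite('pics/s15.png',np.hstack([cv2.resize(i[165:240,225:300],None,fx=5.3,fy=7,interpolation=2),cv2.resize(j[190:340,200:350],None,fx=2.6,fy=3.5,interpolation=2)]))
```

```text
[[-1.300e+00  7.000e-01  6.900e+00  4.249e+02  6.380e+01  4.660e+01]
 [-1.400e+00  1.000e-01  6.000e+00  4.249e+02  6.380e+01  4.670e+01]
 [-2.000e+00 -4.000e-01  6.400e+00  4.249e+02  6.380e+01  4.670e+01]
 [-2.200e+00 -4.000e-01  6.800e+00  4.249e+02  6.380e+01  4.670e+01]]
```

View pics/s15.png

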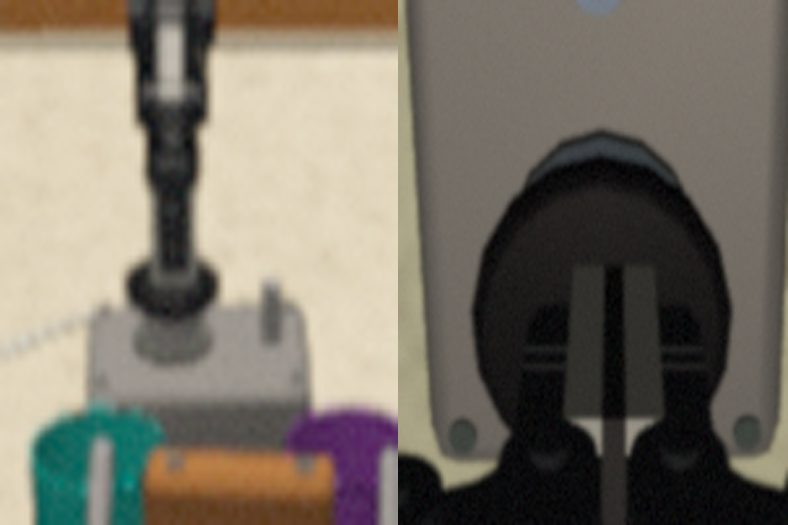

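Run:
```python
from h import *
for n in(13,14,15):
    g=cv2.imread(f'pics/s{n}.png',0)[:,398:].astype(float)
    c=cv2.GaussianBlur(g[:,185:220].mean(1)[:,None],(1,9),0)[:,0]
    d=np.diff(c)
    # edges: top 8 strongest local extrema
    idx=[k for k in range(5,240) if abs(d[k])==abs(d[k-5:k+6]).max() and abs(d[k])>.6]
    print(n,[(k,round(190+k/3.5,2),round(d[k],2)) for k in idx])
    side=cv2.imread(f'pics/s{n}.png',0)[:,:398].astype(float)
    # pad left part col (130-150) profile
    c=side[:,132:150].mean(1);c=cv2.GaussianBlur(c[:,None],(1,9),0)[:,0]
    w=np.clip(150-c[215:330],0,None);print('  side min',215+np.argmin(c[215:320]))
m=camera_model('wrist');z=sense()['eef_pos'][2];T=m['pose'].copy()
for zz in(62.65,55.7,46.7):
    m['pose']=T.copy();m['pose'][2,3]+=zz-z
    print(zz,proj(m,[(425.3+23,64,78),(425.3+23,64,72),(425.3+23,64,66)])[:,1].round(2))
```

```text
13 [(95, 217.14, np.float64(-7.96)), (138, 229.43, np.float64(-5.96)), (167, 237.71, np.float64(1.62))]
  side min 258
14 [(110, 221.43, np.float64(-8.17)), (120, 224.29, np.float64(2.81)), (157, 234.86, np.float64(-6.01)), (186, 243.14, np.float64(1.54))]
  side min 266
15 [(131, 227.43, np.float64(-8.39)), (140, 230.0, np.float64(3.1)), (157, 234.86, np.float64(-6.05)), (170, 238.57, np.float64(0.81)), (188, 243.71, np.float64(1.5))]
  side min 294
62.65 [231.29 226.78 222.57]
55.7 [236.93 232.04 227.48]
46.7 [244.99 239.52 234.44]
```

Wrist-image edge tracking gives contact at z ≈ 55.8–56 and 9.2 mm of travel now. The force slope suggests slightly less travel. I'll press another 3 mm.

Call:
arm_command(plan=[{"translation": [0,0,0.1],"twist": 0,"gripper": 0},{"translation": [0,0,0.2],"twist": 0,"gripper": 0},{"translation": [0,0,0.3],"twist": 0,"gripper": 0},{"translation": [0,0,0.3],"twist": 0,"gripper": 0},{"translation": [0,0,0.3],"twist": 0,"gripper": 0}])

```text
clock: 16.6
eef_pos: [424.9, 63.8, 43.8]
tcp_rot: [-3.137, -0.003, -1.57]
contact_force: [-1.9, 0.4, 9.3]
opening: 0.002
```

Run:
```python
from h import *
F=[]
for k in range(10):
    s=sense();F.append([*s['contact_force'],*s['eef_pos']]);i=grab_frame('side')
print(np.round(np.mean(F,0),2),np.round(np.std(F,0),2))
j=grab_frame('wrist');cv2.imwrite('pics/s16.png',np.hstack([cv2.resize(i[165:240,225:300],None,fx=5.3,fy=7,interpolation=2),cv2.resize(j[190:340,200:350],None,fx=2.6,fy=3.5,interpolation=2)]))
g=cv2.imread(f'pics/s16.png',0)[:,398:].astype(float)
d=np.diff(cv2.GaussianBlur(g[:,185:220].mean(1)[:,None],(1,9),0)[:,0])
print([(k,round(190+k/3.5,2),round(d[k],2)) for k in range(5,240) if abs(d[k])==abs(d[k-5:k+6]).max() and abs(d[k])>.6])
m=camera_model('wrist');print(proj(m,[(448.3,64,z) for z in(78,72,66,62)])[:,1]-1.8)
# side: pad shift vs s13 by template match
a=cv2.imread('pics/s13.png',0)[:,:398];b=cv2.imread('pics/s16.png',0)[:,:398]
side=camera_model('side');print('row side',proj(side,[(425,64,z) for z in(78,66)])[:,1]*7)
t=a[240:292,122:150];r=cv2.matchTemplate(b[200:400,122:150],t,cv2.TM_CCOEFF_NORMED);print('shift',200+np.argmax(r)-240,r.max())
t=a[240:292,195:222];r=cv2.matchTemplate(b[200:400,195:222],t,cv2.TM_CCOEFF_NORMED);print('shift',200+np.argmax(r)-240,r.max())
```

```text
[-2.0400e+00  3.2000e-01  8.7100e+00  4.2488e+02  6.3820e+01  4.3790e+01] [0.27 0.39 0.88 0.02 0.01 0.02]
[(138, 229.43, np.float64(-8.39)), (157, 234.86, np.float64(-5.9)), (171, 238.86, np.float64(0.63)), (183, 242.29, np.float64(1.65))]
[246.00921668 240.32761716 235.06337867 231.76382988]
row side [1398.78823425 1430.05114744]
shift 34 0.9618595
shift 35 0.94228953
```

View pics/s16.png

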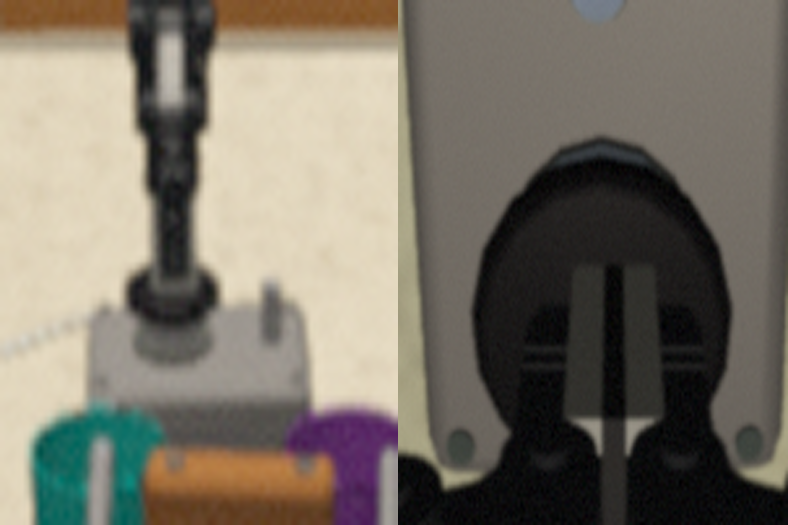

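All three checks put the pad about half way: force 8.7 N, wrist geometry 12.2 mm, side shift about 13 mm (coarse). I'll do a last look at the scene.

Run:
```python
from h import *
t=grab_frame('top');cv2.imwrite('pics/end.png',np.hstack([t[140:300,60:440],cv2.imread('pics/top0.png')[140:300,60:440]]))
cv2.imwrite('pics/ends.png',grab_frame('side'))
```

```text
(no output)
```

View pics/end.png

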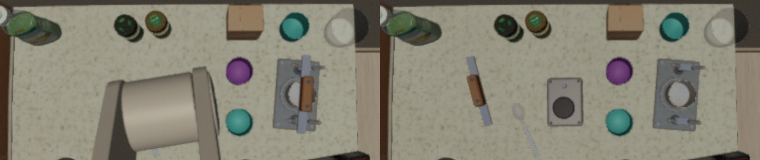

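View pics/ends.png

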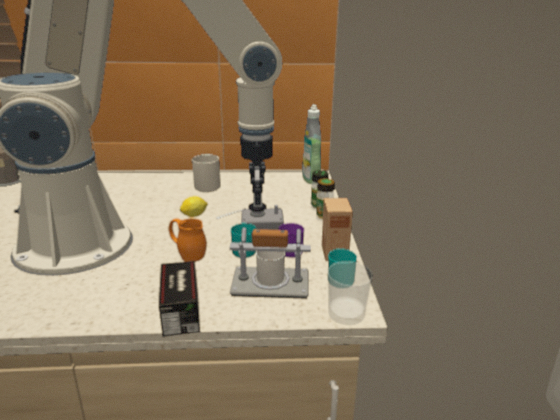

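The bar rests in both forks over the cup at (270,245), nothing else visible has moved, and the pad is held down at (257,210). Handing in.

```bash
python3 -c "
from rig import job,sense
print(sense()['contact_force'],sense()['clock']);print(job.sign_off())"
```

```text
[-2.96589127 -0.17539627  8.84735915] 17.25
the job is handed in; nothing more can be done
None
```

The retaining bar now lies in both forks over the cup, about centred, and I let go of it before touching the switch. The fingertips are holding the pad about half way down, and I handed the job in at 17.25 s.

- **Bar:** its underside seated with about 6 N of contact. The wrist and side pictures taken after release show it in both forks with the cup in its place.
- **Pad:** the force is 8.7–8.8 N, against about 9 N expected at half way. The wrist picture gives about 12.2 mm of travel, and the coarser side picture about 13 mm.
- **Other things:** nothing visible in the final pictures had moved. In the final top picture the arm hid the area round the switch box and most of the spoon. The spoon was only partly visible in the side picture.

**Disagreement:** the reported tool height was wrong for the shut fingertips. The pad was only touched at a reading of about 56 mm, when its top is 78 mm above the worktop. I set the depth from force and pictures instead of that reading.

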